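Line up shoe lasts by size on the row board

ROBOT

A 6-joint arm with a two-finger parallel gripper is mounted at the origin on the work surface. World frame = base frame: x ahead of the robot, y to its left, z up, the work surface at z = 0. Lengths are in m, angles in degrees, forces in N, time in s.
With the tool pointing down it reaches from about 0.3 to 0.75 m from the base axis. Payload 8.5 kg.
Tool frame: the origin (TCP) lies between the finger pads; the fingertips stand 17 mm ahead of it and the grasp point (between the pads) lies 2 mm behind it; z points along the fingers, y is the direction in which the jaws open and shut (so a half turn about z gives the same grasp; the last joint's range is limited). The gripper opens to 85 mm and grips with 20 to 120 N. Pads are 22 mm wide; open, the fingers measure 114 mm over their backs; the gripper's body (76 mm by 85 mm) begins 54 mm behind the grasp point. The pads swing forward as they close: fully open they stand 13 mm farther back than shut.
Start: joints at [55.159, 21.807, 74.336, -0, 83.858, -12.336], TCP at [0.211, 0.508, 0.248] pointing down, gripper open.
Joint ranges: [-178.18, 178.18], [-50.72, 133.34], [12.68, 142.11], [-81.47, 261.47], [9.98, 163.14], [-165.26, 165.26]. Speed limits (degrees/s): [136.94, 136.94, 180, 180, 180, 180].

INTERFACE

Orientations are given as a 3x3 rotation matrix whose columns are the frame's x, y, z axes.
In Python, from rig import readout, eyes, env gives the robot as it stands.
- The arm moves only by the tool arm_command, never from a script. Its argument "rows" is text: rows parted by semicolons, each of 7 numbers parted by spaces: the closure, from 0 (fully open) to 1 (shut), then the shift along the tool's x, y, z in mm, then the turn, a rotation vector about the tool's x, y, z in degrees. In form: grip dx dy dz rx ry rz; .... A call has 1 to 5 rows; each row shifts and turns the commanded pose from where the row before left it, along the tool's axes as they then stand; what a row does not reach is not made up. A row lasts 1/12 s, in which the tool goes at most 41.7 mm and 7.16 degrees, less where a joint would pass 70% of its speed; a pose out of reach is approached as far as the arm can. A call with a gripper value outside its range is refused whole. The fingers move at their own pace and stop on an object; "squeeze" is the grip in N (left out, the last holds). Time passes only in rows, so rows that do not move let the fingers close. It gives the time, the measured TCP pose, the force and the opening at its end, in the units of the state.
- readout.observe(): the state, without advancing time (a new reading comes with each control period).
- eyes.get_image(name): name is "scene" or "top" or "wrist"; returns the picture (420x560x3 uint8, red, green, blue); there is no depth.
- eyes.camera_model(name): a dict with "mtx" (3x3 intrinsics, pixels), "view" (4x4, takes a point from world to camera coordinates). Camera axes: x right, y up, looking along -z (the intrinsics and any distortion apply to the point x, -y, -z); pixel columns grow to the right and rows downward; lengths in m; the calibration is good to about 2 mm. A picture is of the moment at which its call begins: read the wrist's pose just before it. camera_model takes no time and is no camera call; for the wrist camera it gives the pose at the moment of the call.
- env.close_job(): hands the job in, once; it reports no verdict.
The state is a dict: "time_s": time; "q": joint angles; "qvel": joint speeds; "joint_efforts": joint torques, N m; "position": TCP position; "tool_rot": TCP orientation; "ft_force": force on the tool from outside, world axes, zero at the start; "wrist_torque": the same for the moment, N m; "grip_width": finger opening in m.
Only numpy, scipy, OpenCV 4.12 (cv2) and the standard library are available. Lean on these libraries where they do the work, as an engineer would, in place of code of your own. Each camera call takes 0.05 s, during which the arm holds its last target. There are 200 camera calls.

TASK

Set the four loose shoe lasts out on the row board in order of size, one on each black rubber strip: the smallest on the strip nearest the square glue pot, then growing strip by strip to the largest nearest the round tin. Each last stands upright on its sole, centred on its strip and pointing along it (toe either way). Leave the glue pot and the tin where they stand.

Things in the scene. Friction and masses are not known exactly. Their poses are not given: they have to be found in the camera images.
- last_a: smallest of four green plastic shoe lasts (foot-shaped forms): 84 mm long, 35 tall at the heel, 24 wide at heel and waist, 32 at the low front part; about 75 g. Origin: on the flat sole, midway along length and width; x to the toe, z up. From 34 mm behind the origin to 8 ahead the sides are flat and upright to 24 above the sole: grip there, across y. Centre of mass about 5 mm behind the origin
- last_b: second smallest of four green plastic shoe lasts (foot-shaped forms): 104 mm long, 44 tall at the heel, 29 wide at heel and waist, 40 at the low front part; about 130 g. Origin: on the flat sole, midway along length and width; x to the toe, z up. From 42 mm behind the origin to 10 ahead the sides are flat and upright to 30 above the sole: grip there, across y. Centre of mass about 6 mm behind the origin
- last_c: second largest of four green plastic shoe lasts (foot-shaped forms): 124 mm long, 52 tall at the heel, 35 wide at heel and waist, 47 at the low front part; about 200 g. Origin: on the flat sole, midway along length and width; x to the toe, z up. From 50 mm behind the origin to 12 ahead the sides are flat and upright to 36 above the sole: grip there, across y. Centre of mass about 7 mm behind the origin
- last_d: largest of four green plastic shoe lasts (foot-shaped forms): 144 mm long, 60 tall at the heel, 40 wide at heel and waist, 55 at the low front part; about 300 g. Origin: on the flat sole, midway along length and width; x to the toe, z up. From 58 mm behind the origin to 14 ahead the sides are flat and upright to 42 above the sole: grip there, across y. Centre of mass about 9 mm behind the origin
- mark_1: one of four equal black rubber strips in a row on a plywood board, the end mark on the board's -y side; the numbers say nothing of size. 150 x 50 mm, 2 thick, fixed; its top is 10 mm above the bench (board 180 x 460, 8 thick). Origin: centre of its underside; x along the strip, y along the row towards mark_4; strips are 75 mm apart, centre to centre
- mark_2: one of four equal black rubber strips in a row on a plywood board, next to mark_1; the numbers say nothing of size. 150 x 50 mm, 2 thick, fixed; its top is 10 mm above the bench (board 180 x 460, 8 thick). Origin: centre of its underside; x along the strip, y along the row towards mark_4; strips are 75 mm apart, centre to centre
- mark_3: one of four equal black rubber strips in a row on a plywood board, next to mark_4; the numbers say nothing of size. 150 x 50 mm, 2 thick, fixed; its top is 10 mm above the bench (board 180 x 460, 8 thick). Origin: centre of its underside; x along the strip, y along the row towards mark_4; strips are 75 mm apart, centre to centre
- mark_4: one of four equal black rubber strips in a row on a plywood board, the other end mark; the numbers say nothing of size. 150 x 50 mm, 2 thick, fixed; its top is 10 mm above the bench (board 180 x 460, 8 thick). Origin: centre of its underside; x along the strip, y along the row towards mark_4; strips are 75 mm apart, centre to centre
- pot: pale square plastic glue pot with a white lid, 54 x 54 mm, 58 mm tall, closed, loose (250 g), standing on the board (its underside 8 mm above the bench) at one end of the row, either end, 77 mm from the centre of the end mark, in line with the row. Origin: centre of its underside
- tin: round steel tin, 52 mm across, 50 mm tall, loose (250 g), standing likewise at the other end of the row. Origin: centre of its underside
There are look-alikes about, which are no part of the job. What is shaped like the last_d but red is not meant. What is shaped like the last_b but blue is not meant.

How it is judged (in metres and radians):
At the end, for the whole second after the job is handed in: Counted from the strip nearest the pot, the strips carry the lasts from smallest to largest; each last's origin is within 15 mm (horizontally) of its strip's centre, its length within 15 degrees of the strip's, it stands on the strip upright, at rest and released (((horizontal distance between pot and mark_1 below 0.11 m and horizontal distance between last_a and mark_1 below 0.015 m and angle between the x axis of last_a and the x axis of mark_1, either way round below 0.26 rad and horizontal distance between last_b and mark_2 below 0.015 m and angle between the x axis of last_b and the x axis of mark_2, either way round below 0.26 rad and horizontal distance between last_c and mark_3 below 0.015 m and angle between the x axis of last_c and the x axis of mark_3, either way round below 0.26 rad and horizontal distance between last_d and mark_4 below 0.015 m and angle between the x axis of last_d and the x axis of mark_4, either way round below 0.26 rad) or (horizontal distance between pot and mark_4 below 0.11 m and horizontal distance between last_a and mark_4 below 0.015 m and angle between the x axis of last_a and the x axis of mark_4, either way round below 0.26 rad and horizontal distance between last_b and mark_3 below 0.015 m and angle between the x axis of last_b and the x axis of mark_3, either way round below 0.26 rad and horizontal distance between last_c and mark_2 below 0.015 m and angle between the x axis of last_c and the x axis of mark_2, either way round below 0.26 rad and horizontal distance between last_d and mark_1 below 0.015 m and angle between the x axis of last_d and the x axis of mark_1, either way round below 0.26 rad)) and z of each of last_a, last_b, last_c, last_d in the frame of mark_1 below 0.005 m and angle between each of last_a, last_b, last_c, last_d's own z axis and vertical below 0.1 rad and linear speed of each of last_a, last_b, last_c, last_d below 0.02 m/s and angular speed of each of last_a, last_b, last_c, last_d below 0.2 rad/s); the robot touches nothing.
It fails at once if the glue pot is pushed more than 20 mm from where it stood or tipped over (distance of pot from where it was at the start of the episode above 0.02 m or angle between pot's own z axis and vertical above 0.5 rad).
It fails at once if the tin is pushed more than 20 mm from where it stood or tipped over (distance of tin from where it was at the start of the episode above 0.02 m or angle between tin's own z axis and vertical above 0.5 rad).
It also fails if it takes over 112 s, if anything falls off the work surface, if the arm or the gripper's body presses on something with over 40 N, if the wrist force passes 120 N, or if a joint passes its speed limit or range.

## Working session

There is one attempt and no reset: what is moved stays moved. The work goes in short steps, Python scripts to look and compute and a tool call to move; the robot and the scene stay as the last step left them, time stands still between calls to the robot, and variables do not carry over. Pictures are saved under pics/ and viewed, about 12 in all and at most 16, crops included, and the job is handed in when it is done.

Besides the shell and the picture viewer there is one more tool, called by a JSON object that holds its "op" and its "data", one argument or row to a line. arm_command: Moves the arm, as the interface text tells. Its arguments: {"type":"object","properties":{"rows":{"type":"string"},"squeeze":{"type":"number"}},"required":["rows"]}

```bash
ls; mkdir -p pics; python3 - <<'E'
from rig import readout, eyes, env
import cv2, numpy as np
np.set_printoptions(precision=4,suppress=True)
for n in("top","scene"):
    im=eyes.get_image(n); cv2.imwrite(f"pics/{n}0.png",im[:,:,::-1]); m=eyes.camera_model(n); print(n,m)
print(readout.observe())
E
```

```text
pics
top {'mtx': array([[395.5852,   0.    , 274.9069],
       [  0.    , 395.5852, 214.3376],
       [  0.    ,   0.    ,   1.    ]]), 'view': array([[ 0.0127, -0.9998,  0.0127, -0.049 ],
       [ 0.9975,  0.0135,  0.0692, -0.4608],
       [-0.0694,  0.0118,  0.9975, -0.9215],
       [ 0.    ,  0.    ,  0.    ,  1.    ]])}
scene {'mtx': array([[393.5373,   0.    , 282.7229],
       [  0.    , 393.5373, 212.9674],
       [  0.    ,   0.    ,   1.    ]]), 'view': array([[-0.6193,  0.785 , -0.0163,  0.2926],
       [-0.6388, -0.4917,  0.5917,  0.2657],
       [ 0.4565,  0.3768,  0.806 , -1.3916],
       [ 0.    ,  0.    ,  0.    ,  1.    ]])}
{'time_s': 0.1, 'q': array([ 55.1605,  21.8369,  74.3795,   0.0012,  83.8588, -12.3351]), 'qvel': array([ 0.022 , -0.074 , -0.0459, -0.0841,  0.058 , -0.0239]), 'joint_efforts': array([  0.0037, -44.9216, -23.1656,  -0.0001,   0.0037,  -0.    ]), 'position': array([0.2104, 0.5079, 0.2478]), 'tool_rot': array([[-0.9238,  0.3828, -0.0008],
       [ 0.3828,  0.9238, -0.0011],
       [ 0.0003, -0.0013, -1.    ]]), 'ft_force': array([-0.2673, -0.1813,  0.3979]), 'wrist_torque': array([-0.0124,  0.0275, -0.0238]), 'grip_width': 0.08550111888410275}
```

View pics/top0.png

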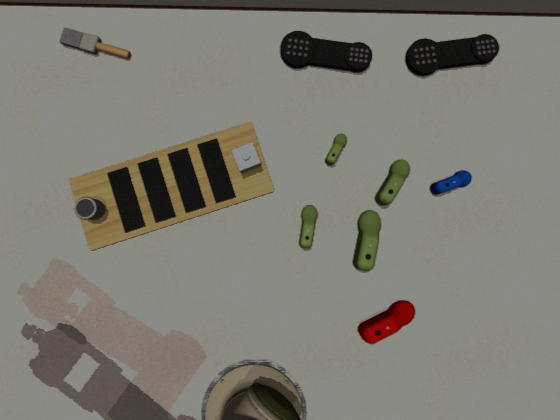

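View pics/scene0.png

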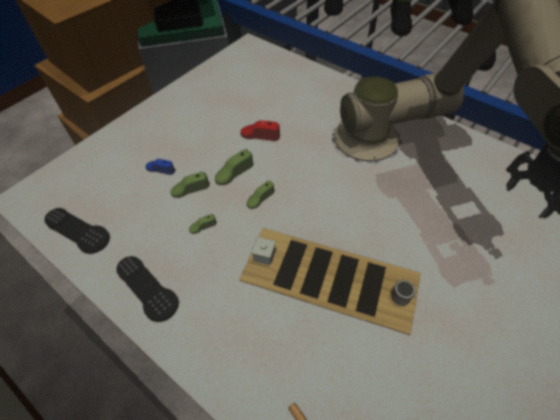

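The lasts run a (337,150), b (309,227), c (393,183) and d (368,240). The strips are at (126,200) to (216,171), with the pot at (246,157) and the tin at (89,208), all in top-view pixels. Next I'll fit simple models to the silhouettes.

```bash
cat > h.py <<'E'
import numpy as np, cv2
from scipy.optimize import minimize
from rig import readout, eyes
np.set_printoptions(precision=4,suppress=True)
S={'a':(84,35,24,32),'b':(104,44,29,40),'c':(124,52,35,47),'d':(144,60,40,55)}
def proj(m,P):
    c=P@m['view'][:3,:3].T+m['view'][:3,3]
    q=np.stack([c[:,0],-c[:,1],-c[:,2]],1)@m['mtx'].T
    return q[:,:2]/q[:,2:]
def back(m,uv,z):
    d=np.linalg.solve(m['mtx'],[uv[0],uv[1],1.]); d[1:]*=-1
    R=m['view'][:3,:3]; o=-R.T@m['view'][:3,3]; d=R.T@d
    return o+d*(z-o[2])/d[2]
def green(im):
    h=cv2.cvtColor(im,cv2.COLOR_RGB2HSV)
    return cv2.inRange(h,(30,90,40),(65,255,255))
def model(m,k,x,y,th,z0=0.):
    L,H,w,W=np.array(S[k])/1e3
    t=np.linspace(0,2*np.pi,24,endpoint=False)
    r=w/2
    heel=np.array([(-L/2+r+r*np.cos(s),r*np.sin(s)) for s in t])
    fr=np.array([(.1*L,r),(.1*L,-r)])
    toe=np.array([(L/2-W/2+W/2*np.cos(s),W/2*np.sin(s)) for s in t])
    mid=np.array([(L/2-W/2,r),(L/2-W/2,-r)])
    def ex(p,h0,h1): return np.vstack([np.c_[p,np.full(len(p),h)] for h in(h0,h1)])
    parts=[np.vstack([ex(heel,0,H),ex(fr,0,.29*L)]),np.vstack([ex(fr,0,.25*L),ex(mid,0,.18*L)]),ex(toe,0,.17*L)]
    R=np.array([[np.cos(th),-np.sin(th),0],[np.sin(th),np.cos(th),0],[0,0,1]])
    out=np.zeros((420*4,560*4),np.uint8)
    for p in parts:
        u=proj(m,p@R.T+[x,y,z0])*4+1.5
        cv2.fillConvexPoly(out,cv2.convexHull(np.round(u).astype(np.int32)),255)
    return cv2.resize(out,(560,420),interpolation=cv2.INTER_AREA)/255.
def fit(ims,ms,k,x,y,th,z0=0.):
    masks=[green(i)/255. for i in ims]
    p0=[x,y,th]
    loc=[cv2.dilate((model(m,k,*p0,z0)>0).astype(np.uint8),np.ones((41,41)))for m in ms]
    # keep only the blob overlapping the guess
    mk=[]
    for M,m in zip(masks,ms):
        n,l=cv2.connectedComponents((M>0).astype(np.uint8)); g=model(m,k,*p0,z0)>.5
        c=np.bincount(l[g],minlength=n); c[0]=0; mk.append((l==c.argmax()).astype(float))
    f=lambda v:sum(np.abs(model(m,k,p0[0]+v[0]/1e3,p0[1]+v[1]/1e3,p0[2]+v[2]/50,z0)-M).sum()/M.sum() for m,M in zip(ms,mk))/len(ms)
    r=minimize(f,[0,0,0],method='Nelder-Mead',options=dict(initial_simplex=[[0,0,0],[12,0,0],[0,12,0],[0,0,12]],xatol=.05,fatol=1e-4))
    return p0[0]+r.x[0]/1e3,p0[1]+r.x[1]/1e3,p0[2]+r.x[2]/50,r.fun
def say(*v): print(*[np.round(a,4) for a in v])
E
python3 - <<'E'
from h import *
T=cv2.imread('pics/top0.png')[:,:,::-1].copy(); Sc=cv2.imread('pics/scene0.png')[:,:,::-1].copy()
mt,ms=eyes.camera_model('top'),eyes.camera_model('scene')
# heel px, toe px
px={'a':((332,158),(341,139)),'b':((307,241),(310,211)),'c':((384,199),(401,166)),'d':((366,262),(370,218))}
for k,(h,t) in px.items():
    a,b=back(mt,h,.02),back(mt,t,.015); c=(a+b)/2; th=np.arctan2(*(b-a)[1::-1])
    for nm,I,M in(('top',[T],[mt]),('sc',[Sc],[ms]),('both',[T,Sc],[mt,ms])):
        r=fit(I,M,k,c[0],c[1],th); print(k,nm,np.round(r,4),round(np.degrees(r[2]),1))
for nm,im,m in(('top',T,mt),('scene',Sc,ms)):
  g=cv2.cvtColor(im,cv2.COLOR_RGB2GRAY); b=(g<35).astype(np.uint8)
  n,l,st,ce=cv2.connectedComponentsWithStats(b)
  for i in range(1,n):
    if 250<st[i,4]<3000:
        cs,_=cv2.findContours((l==i).astype(np.uint8),cv2.RETR_EXTERNAL,cv2.CHAIN_APPROX_NONE)
        P=np.array([back(m,q,.010)[:2]*1e3 for q in cs[0][:,0].astype(float)],np.float32)
        r=cv2.minAreaRect(P); print(nm,st[i,4],ce[i].round(1),np.round(r[0],1),np.round(r[1],1),round(r[2],1))
for nm,u in(('pot',(247,156)),('tin',(88,208))): print(nm,back(mt,u,.06))
E
```

```text
a top [ 0.6247 -0.189  -0.4822  0.294 ] -27.6
a sc [ 0.617  -0.1937 -0.0474  1.2297] -2.7
a both [ 0.6224 -0.1886 -0.5467  0.7766] -31.3
b top [ 0.4342 -0.1211 -0.144   0.1706] -8.2
b sc [ 0.43   -0.1242  0.0731  0.8134] 4.2
b both [ 0.4336 -0.1206 -0.0977  0.5197] -5.6
c top [ 0.5424 -0.323  -0.584   0.3637] -33.5
c sc [ 0.5385 -0.3315 -0.0815  1.254 ] -4.7
c both [ 0.5431 -0.3263 -0.5729  0.8347] -32.8
d top [ 0.4049 -0.2614 -0.1792  0.3002] -10.3
d sc [ 0.4008 -0.2623  0.0358  0.8882] 2.1
d both [ 0.4021 -0.2634 -0.0675  0.6117] -3.9
top 1323 [279.2   8.6] [972.9 -53.7] [1384.9    6.5] 90.0
top 2289 [323.3  53.3] [ 865.5 -163.6] [223.4  92.6] 86.4
top 2289 [449.  54.] [ 871.5 -473.7] [ 91.1 233.6] 12.5
top 1206 [216.1 170.2] [566.6  99.3] [148.  48.] 19.1
top 1219 [186.3 180. ] [541.9 170.1] [148.  48.] 18.7
top 1231 [156.2 189.6] [517.6 241. ] [148.1  48.1] 18.8
top 1250 [126.  199.2] [493.8 312.1] [147.7  48.3] 18.9
top 421 [379.2 318. ] [ 225.3 -298.5] [ 41.7 136.1] 41.6
top 816 [272.9 399.8] [ 32.  -31.1] [166.6  59.8] 71.0
scene 722 [402.9  15.6] [-808.2 -301.1] [329.9 156.5] 10.5
scene 348 [342.5 281.3] [519.5 242.7] [119.   39.2] 19.2
scene 491 [ 20.2 395.4] [1212.4 -184.7] [183.5  15.9] 89.8
pot [0.5909 0.0229 0.06  ]
tin [0.467 0.378 0.06 ]
```

```bash
python3 - <<'E'
from h import *
T=cv2.imread('pics/top0.png')[:,:,::-1].copy(); Sc=cv2.imread('pics/scene0.png')[:,:,::-1].copy()
def crop(im,m,x0,y0,ps):
    M=green(im); h=cv2.cvtColor(im,cv2.COLOR_RGB2HSV)
    o=im.copy()
    for k,p in ps.items():
        cs,_=cv2.findContours((model(m,k,*p)>.5).astype(np.uint8),0,1); cv2.drawContours(o,cs,-1,(255,0,255),1)
    f=lambda a:cv2.resize(a[y0:y0+160,x0:x0+160],None,fx=2.5,fy=2.5,interpolation=0)
    return np.hstack([f(cv2.cvtColor(M,cv2.COLOR_GRAY2RGB)),f(o)])
ps={'a':(.6247,-.189,-.482),'b':(.4342,-.1211,-.144),'c':(.5424,-.323,-.584),'d':(.4049,-.2614,-.1792)}
o=np.vstack([crop(T,eyes.camera_model('top'),280,125,ps),crop(Sc,eyes.camera_model('scene'),140,110,ps)])
cv2.imwrite('pics/mask.png',cv2.resize(o,(600,600))[:,:,::-1])
h=cv2.cvtColor(T,cv2.COLOR_RGB2HSV); print(h[150,336],h[227,309],h[180,360],h[140,341],h[240,373]); h=cv2.cvtColor(Sc,cv2.COLOR_RGB2HSV); print(h[186,190],h[225,203],h[120,205])
E
```

```text
[ 37  78 108] [ 39 117 113] [ 24  18 139] [ 39 127  94] [ 39 123 108]
[44 66 58] [39 81 60] [ 30  19 148]
```

View pics/mask.png

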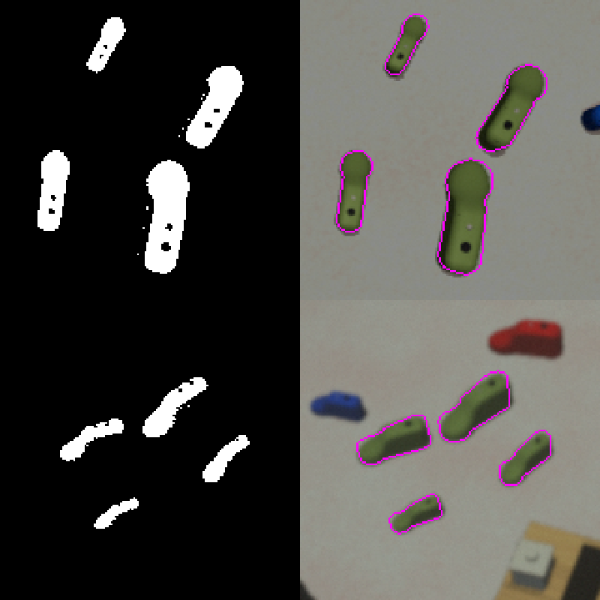

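The model fits well in both views. The mask drops the shaded sides, so I'll loosen the threshold and refit.

```bash
sed -i 's/return cv2.inRange.*/return cv2.morphologyEx(cv2.inRange(h,(26,45,15),(75,255,255)),cv2.MORPH_CLOSE,np.ones((3,3)))/' h.py; python3 - <<'E'
from h import *
T=cv2.imread('pics/top0.png')[:,:,::-1].copy(); Sc=cv2.imread('pics/scene0.png')[:,:,::-1].copy()
mt,ms=eyes.camera_model('top'),eyes.camera_model('scene')
ps={'a':(.6247,-.189,-.482),'b':(.4342,-.1211,-.144),'c':(.5424,-.323,-.584),'d':(.4049,-.2614,-.1792)}
for k,p in ps.items():
    for nm,I,M in(('top',[T],[mt]),('sc',[Sc],[ms]),('both',[T,Sc],[mt,ms])):
        r=fit(I,M,k,*p); print(k,nm,np.round(r,4),round(np.degrees(r[2]),1))
E
```

```text
a top [ 0.6219 -0.1877 -0.4761  0.1038] -27.3
a sc [ 0.6218 -0.1887 -0.4373  0.1807] -25.1
a both [ 0.6222 -0.1883 -0.4838  0.1469] -27.7
b top [ 0.4341 -0.1205 -0.1436  0.0818] -8.2
b sc [ 0.4328 -0.1212 -0.0988  0.1479] -5.7
b both [ 0.4335 -0.1205 -0.135   0.1215] -7.7
c top [ 0.5423 -0.3235 -0.5602  0.1005] -32.1
c sc [ 0.5434 -0.3263 -0.5274  0.1644] -30.2
c both [ 0.5432 -0.3247 -0.5508  0.1423] -31.6
d top [ 0.4045 -0.2602 -0.2016  0.0944] -11.6
d sc [ 0.4037 -0.2618 -0.1945  0.1324] -11.1
d both [ 0.4036 -0.2603 -0.2039  0.1194] -11.7
```

```bash
cat > plan.py <<'E'
# usage: plan.py "x y z phi clos" ...   (mm, deg; clos gripper closure during the leg); prints calls of 5 rows
import sys; from h import *
s=readout.observe(); p=s['position']*1e3; R=s['tool_rot']; phi=np.degrees(np.arctan2(R[1,0],R[0,0]))%360
print('t',round(s['time_s'],2),'at',p.round(1),'phi',round(phi,1),'w',round(s['grip_width']*1e3,1),'F',s['ft_force'].round(1),'tilt',np.degrees(np.arccos(-R[2,2])).round(2))
rows=[]
for a in sys.argv[1:]:
    x,y,z,f,c=map(float,a.split()); d=np.array([x,y,z])-p
    n=max(1,int(np.ceil(max(np.linalg.norm(d)/36,abs(f-phi)/6))))
    for i in range(n,0,-1):
        d=(np.array([x,y,z])-p)/i; t=np.radians(phi); c_,s_=np.cos(t),np.sin(t)
        v=np.round([c_*d[0]+s_*d[1], s_*d[0]-c_*d[1], -d[2]],0 if i>1 else 1)
        r=round(-(f-phi)/i,0 if i>1 else 1)
        p=p+[c_*v[0]+s_*v[1], s_*v[0]-c_*v[1], -v[2]]; phi-=r
        rows.append(f"{c:g} {v[0]:g} {v[1]:g} {v[2]:g} 0 0 {r:g}".replace('-0 ','0 '))
for i in range(0,len(rows),5): print('; '.join(rows[i:i+5]))
E
cat > pick.py <<'E'
# usage: pick.py k  -> grip and place TCP targets from the fits
import sys; from h import *
F={'a':(622.2,-188.3,-27.7,6,21),'b':(433.5,-120.5,-7.7,8,24),'c':(543.2,-324.7,-31.6,10,28),'d':(403.6,-260.3,-11.7,12,32)}
Mk={'a':(566.6,99.3),'b':(541.9,170.1),'c':(517.6,241.),'d':(493.8,312.1)}
for k in F:
    x,y,t,o,z=F[k]; r=np.radians(t); q=np.radians(18.9); m=Mk[k]
    print(k,'grip',round(x-o*np.cos(r),1),round(y-o*np.sin(r),1),z,t+180,'place',round(m[0]-o*np.cos(q),1),round(m[1]-o*np.sin(q),1),z+11,198.9)
E
python3 pick.py; python3 plan.py "616.9 -185.5 110 152.3 0" "616.9 -185.5 21 152.3 0"
```

```text
a grip 616.9 -185.5 21 152.3 place 560.9 97.4 32 198.9
b grip 425.6 -119.4 24 172.3 place 534.3 167.5 35 198.9
c grip 534.7 -319.5 28 148.4 place 508.1 237.8 39 198.9
d grip 391.8 -257.9 32 168.3 place 482.4 308.2 43 198.9
t 0.1 at [210.4 507.9 247.8] phi 157.5 w 85.5 F [-0.3 -0.2  0.4] tilt 0.08
0 -28 -21 6 0 0 0; 0 -28 -21 6 0 0 0; 0 -28 -21 6 0 0 0; 0 -28 -21 6 0 0 0; 0 -28 -21 6 0 0 0
0 -28 -21 6 0 0 0; 0 -28 -21 6 0 0 0; 0 -28 -21 6 0 0 0; 0 -28 -21 6 0 0 0; 0 -28 -21 6 0 0 0
0 -28 -21 6 0 0 0; 0 -28 -21 6 0 0 0; 0 -28 -21 6 0 0 0; 0 -28 -21 6 0 0 1; 0 -28 -21 6 0 0 0
0 -28 -21 6 0 0 1; 0 -28 -20 6 0 0 0; 0 -28 -20 6 0 0 1; 0 -29 -20 6 0 0 0; 0 -29 -20 6 0 0 1
0 -29 -19 6 0 0 0; 0 -29 -19 6 0 0 1; 0 -29.9 -18.6 5.8 0 0 0.2; 0 0 0 30 0 0 -0; 0 0 0 29 0 0 -0
0 0 0 30 0 0 -0
```

{"op": "arm_command", "data": {
  "rows": "0 -28 -21 6 0 0 0; 0 -28 -21 6 0 0 0; 0 -28 -21 6 0 0 0; 0 -28 -21 6 0 0 0; 0 -28 -21 6 0 0 0",
  "squeeze": 40
}}

```text
time_s: 0.52
position: [0.2999, 0.356, 0.2178]
tool_rot: [[-0.924, 0.382, -0.0], [0.382, 0.924, -0.0], [0.0, -0.0, -1.0]]
ft_force: [0.8, 0.5, 0.0]
grip_width: 0.0856
```

{"op": "arm_command", "data": {
  "rows": "0 -28 -21 6 0 0 0; 0 -28 -21 6 0 0 0; 0 -28 -21 6 0 0 0; 0 -28 -21 6 0 0 0; 0 -28 -21 6 0 0 0"
}}

```text
time_s: 0.93
position: [0.3892, 0.2053, 0.188]
tool_rot: [[-0.924, 0.383, -0.0], [0.383, 0.924, -0.0], [0.0, -0.0, -1.0]]
ft_force: [0.0, 1.4, 0.3]
grip_width: 0.0854
```

{"op": "arm_command", "data": {
  "rows": "0 -28 -21 6 0 0 0; 0 -28 -21 6 0 0 0; 0 -28 -21 6 0 0 0; 0 -28 -21 6 0 0 1; 0 -28 -21 6 0 0 0"
}}

```text
time_s: 1.35
position: [0.4779, 0.0543, 0.1579]
tool_rot: [[-0.917, 0.4, -0.0], [0.4, 0.917, 0.0], [0.0, -0.0, -1.0]]
ft_force: [-1.0, 0.5, -0.8]
grip_width: 0.0858
```

{"op": "arm_command", "data": {
  "rows": "0 -28 -21 6 0 0 1; 0 -28 -20 6 0 0 0; 0 -28 -20 6 0 0 1; 0 -29 -20 6 0 0 0; 0 -29 -20 6 0 0 1"
}}

```text
time_s: 1.77
position: [0.5647, -0.0967, 0.1277]
tool_rot: [[-0.895, 0.446, -0.001], [0.446, 0.895, 0.0], [0.001, -0.0, -1.0]]
ft_force: [0.4, 0.8, -0.3]
grip_width: 0.0855
```

{"op": "arm_command", "data": {
  "rows": "0 -29 -19 6 0 0 0; 0 -29 -19 6 0 0 1; 0 -29.9 -18.6 5.8 0 0 0.2; 0 0 0 0 0 0 0; 0 0 0 0 0 0 0"
}}

```text
time_s: 2.18
position: [0.617, -0.1866, 0.1091]
tool_rot: [[-0.884, 0.467, -0.002], [0.467, 0.884, 0.001], [0.002, 0.0, -1.0]]
ft_force: [0.7, 0.5, -0.3]
grip_width: 0.0855
```

```bash
python3 - <<'E'
from h import *
m=eyes.camera_model('wrist'); im=eyes.get_image('wrist'); o=im.copy(); print(green(im).mean())
cs,_=cv2.findContours((model(m,'a',.6222,-.1883,-.4838)>.5).astype(np.uint8),0,1); cv2.drawContours(o,cs,-1,(255,0,255),1)
cv2.imwrite('pics/w1.png',o[:,:,::-1])
E
python3 plan.py "616.9 -185.5 21 152.3 0"
```

```text
28.857716836734692
t 2.23 at [ 616.7 -185.4  109.7] phi 152.3 w 85.5 F [ 0.1  1.2 -0.1] tilt 0.1
0 0 0 30 0 0 -0; 0 0 0 29 0 0 -0; 0 -0.3 0 29.7 0 0 -0
```

View pics/w1.png

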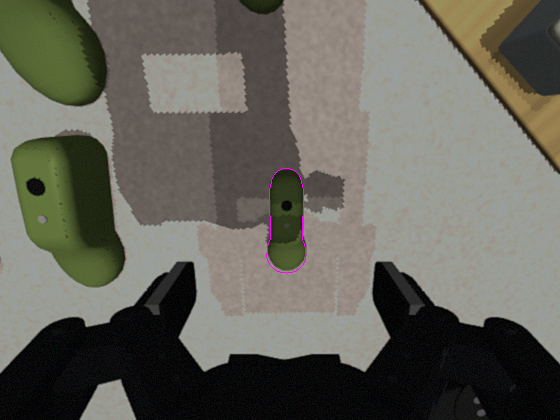

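The wrist view shows last_a at (287,220), with the model outline on it to within about 2 mm and midway between the fingers. I'll go down and grip it.

{"op": "arm_command", "data": {
  "rows": "0 0 0 30 0 0 0; 0 0 0 29 0 0 0; 0 -0.3 0 22 0 0 0; 0 0 0 7.7 0 0 0; 0 0 0 0 0 0 0"
}}

```text
time_s: 2.65
position: [0.6164, -0.184, 0.0205]
tool_rot: [[-0.886, 0.464, -0.003], [0.464, 0.886, 0.002], [0.004, 0.0, -1.0]]
ft_force: [-0.4, 0.0, 0.1]
grip_width: 0.0852
```

{"op": "arm_command", "data": {
  "rows": "1 0 0 0 0 0 0; 1 0 0 0 0 0 0; 1 0 0 0 0 0 0; 1 0 0 0 0 0 0; 1 0 0 0 0 0 0"
}}

```text
time_s: 3.07
position: [0.6176, -0.1855, 0.0227]
tool_rot: [[-0.885, 0.465, 0.001], [0.465, 0.885, -0.001], [-0.001, 0.0, -1.0]]
ft_force: [-0.9, -0.6, 0.2]
grip_width: 0.0256
```

{"op": "arm_command", "data": {
  "rows": "1 0 0 0 0 0 0; 1 0 0 0 0 0 0; 1 0 0 0 0 0 0; 1 0 0 0 0 0 0; 1 0 0 0 0 0 0"
}}

```text
time_s: 3.48
position: [0.6177, -0.1857, 0.0227]
tool_rot: [[-0.885, 0.465, 0.001], [0.465, 0.885, -0.001], [-0.001, -0.0, -1.0]]
ft_force: [-0.0, 1.2, 7.3]
grip_width: 0.023
```

```bash
python3 plan.py "616.9 -185.5 110 152.3 1" "560.9 97.4 110 198.9 1" "560.9 97.4 50 198.9 1" "560.9 97.4 32 198.9 1"
```

```text
t 3.48 at [ 617.7 -185.7   22.7] phi 152.3 w 23.0 F [-0.   1.2  7.3] tilt 0.08
1 0 0 -29 0 0 -0; 1 0 0 -29 0 0 -0; 1 0.8 -0.2 -29.3 0 0 -0; 1 20 25 0 0 0 -5; 1 18 27 0 0 0 -5
1 15 28 0 0 0 -5; 1 13 29 0 0 0 -5; 1 10 30 0 0 0 -5; 1 8 31 0 0 0 -5; 1 5 32 0 0 0 -6
1 2 32 0 0 0 -5; 1 -1.1 32.2 0 0 0 -5.6; 1 0 0 30 0 0 -0; 1 0 0 30 0 0 -0; 1 0 0 18 0 0 -0
```

{"op": "arm_command", "data": {
  "rows": "1 0 0 -15 0 0 0; 1 0 0 -29 0 0 0; 1 0 0 -29 0 0 0; 1 0 0 -14 0 0 0; 1 0 0 0 0 0 0"
}}

```text
time_s: 3.9
position: [0.6186, -0.186, 0.1123]
tool_rot: [[-0.885, 0.465, 0.006], [0.465, 0.885, -0.003], [-0.006, 0.0, -1.0]]
ft_force: [0.7, -0.9, -0.2]
grip_width: 0.023
```

{"op": "arm_command", "data": {
  "rows": "1 20 25 0 0 0 -5; 1 18 27 0 0 0 -5; 1 15 28 0 0 0 -5; 1 13 29 0 0 0 -5; 1 10 30 0 0 0 -5"
}}

```text
time_s: 4.32
position: [0.5859, -0.0272, 0.1072]
tool_rot: [[-0.999, 0.043, -0.003], [0.043, 0.999, 0.001], [0.003, 0.001, -1.0]]
ft_force: [0.5, 0.7, -0.9]
grip_width: 0.0229
```

{"op": "arm_command", "data": {
  "rows": "1 8 31 0 0 0 -5; 1 5 32 0 0 0 -6; 1 2 32 0 0 0 -5; 1 -1 32 0 0 0 -5.6; 1 0 0 0 0 0 0"
}}

```text
time_s: 4.73
position: [0.559, 0.1019, 0.1073]
tool_rot: [[-0.943, -0.333, -0.004], [-0.333, 0.943, 0.001], [0.003, 0.003, -1.0]]
ft_force: [0.3, 0.2, -1.4]
grip_width: 0.0226
```

{"op": "arm_command", "data": {
  "rows": "1 0 0 0 0 0 0; 1 0 0 0 0 0 0; 1 0 0 0 0 0 0"
}}

```text
time_s: 4.98
position: [0.5614, 0.0962, 0.1082]
tool_rot: [[-0.947, -0.322, -0.001], [-0.322, 0.947, -0.0], [0.001, 0.0, -1.0]]
ft_force: [0.2, 0.4, -0.4]
grip_width: 0.0231
```

```bash
python3 plan.py "560.9 97.4 50 198.9 1" "560.9 97.4 34 198.9 1"; python3 - <<'E'
from h import *
m=eyes.camera_model('wrist'); im=eyes.get_image('wrist')
cv2.imwrite('pics/w2.png',im[:,:,::-1])
E
```

```text
t 4.98 at [561.4  96.2 108.2] phi 198.8 w 23.1 F [ 0.2  0.4 -0.4] tilt 0.06
1 0 1 29 0 0 -0; 1 0.1 0.3 29.2 0 0 -0.1; 1 0 0 16 0 0 -0
```

View pics/w2.png

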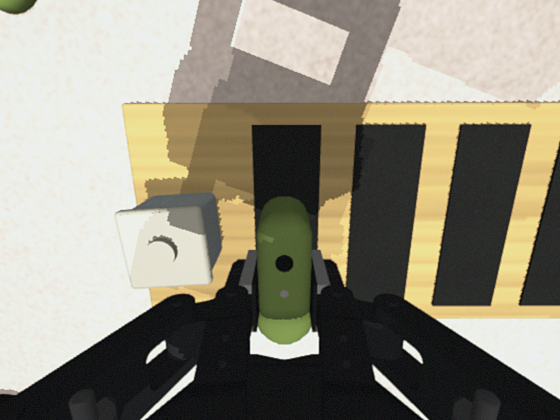

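Last_a hangs level and centred between the pads over strip 1, clear of the pot at (165,240). Lowering it.

{"op": "arm_command", "data": {
  "rows": "1 0 1 29 0 0 0; 1 0 0.3 29 0 0 -0.1; 1 0 0 10 0 0 0; 1 0 0 6 0 0 0; 1 0 0 0 0 0 0"
}}

```text
time_s: 5.45
position: [0.5609, 0.0978, 0.0343]
tool_rot: [[-0.946, -0.324, -0.001], [-0.324, 0.946, -0.0], [0.001, 0.0, -1.0]]
ft_force: [0.3, -0.8, -1.1]
grip_width: 0.0229
```

{"op": "arm_command", "data": {
  "rows": "1 0 0 0 0 0 0; 1 0 0 0 0 0 0; 1 0 0 0 0 0 0"
}}

```text
time_s: 5.7
position: [0.5616, 0.0983, 0.036]
tool_rot: [[-0.946, -0.325, 0.002], [-0.325, 0.946, -0.0], [-0.002, -0.001, -1.0]]
ft_force: [0.8, -0.1, -1.6]
grip_width: 0.0229
```

{"op": "arm_command", "data": {
  "rows": "0.55 0 0 0 0 0 0; 0.55 0 0 0 0 0 0; 0.55 0 0 0 0 0 0; 0.55 0 0 0 0 0 0; 0.55 0 0 0 0 0 0"
}}

```text
time_s: 6.12
position: [0.561, 0.0984, 0.0349]
tool_rot: [[-0.946, -0.326, 0.0], [-0.326, 0.946, -0.0], [-0.0, -0.0, -1.0]]
ft_force: [0.4, -0.0, 0.8]
grip_width: 0.0385
```

```bash
python3 plan.py "561 98.4 110 199 0.55" "425.6 -119.4 100 172.3 0" "425.6 -119.4 50 172.3 0" "425.6 -119.4 26 172.3 0"
```

```text
t 6.12 at [561.   98.4  34.9] phi 199.0 w 38.5 F [ 0.4 -0.   0.8] tilt 0.01
0.55 0 0 -25 0 0 0; 0.55 0 0 -25 0 0 0; 0.55 0 0 -25.1 0 0 0; 0 25 -20 1 0 0 3; 0 24 -22 1 0 0 3
0 23 -23 1 0 0 3; 0 21 -24 1 0 0 4; 0 20 -25 2 0 0 3; 0 18 -26 1 0 0 4; 0 16 -27 2 0 0 3
0 15.2 -28.7 1 0 0 3.7; 0 0 0 25 0 0 0; 0 0 0 25 0 0 0; 0 0 0 24 0 0 0
```

{"op": "arm_command", "data": {
  "rows": "0.55 0 0 -25 0 0 0; 0.55 0 0 -25 0 0 0; 0.55 0 0 -25.1 0 0 0; 0 25 -20 1 0 0 3; 0 24 -22 1 0 0 3"
}}

```text
time_s: 6.53
position: [0.5272, 0.0437, 0.1093]
tool_rot: [[-0.974, -0.225, 0.004], [-0.225, 0.974, -0.001], [-0.004, -0.001, -1.0]]
ft_force: [0.4, -1.1, 0.1]
grip_width: 0.0618
```

{"op": "arm_command", "data": {
  "rows": "0 23 -23 1 0 0 3; 0 21 -24 1 0 0 4; 0 20 -25 2 0 0 3; 0 18 -26 1 0 0 4; 0 16 -27 2 0 0 3"
}}

```text
time_s: 6.95
position: [0.4418, -0.0929, 0.1011]
tool_rot: [[-0.997, 0.073, 0.0], [0.073, 0.997, -0.0], [-0.001, -0.0, -1.0]]
ft_force: [0.8, -0.8, 0.5]
grip_width: 0.0849
```

{"op": "arm_command", "data": {
  "rows": "0 15 -28 1 0 0 3.7; 0 0 0 0 0 0 0; 0 0 0 0 0 0 0; 0 0 0 0 0 0 0; 0 0 0 0 0 0 0"
}}

```text
time_s: 7.37
position: [0.4262, -0.1181, 0.1]
tool_rot: [[-0.991, 0.132, 0.0], [0.132, 0.991, -0.0], [-0.0, 0.0, -1.0]]
ft_force: [0.8, 0.5, -0.1]
grip_width: 0.0851
```

```bash
python3 - <<'E'
from h import *
m=eyes.camera_model('wrist'); im=eyes.get_image('wrist'); o=im.copy()
cs,_=cv2.findContours((model(m,'b',.4335,-.1205,-.135)>.5).astype(np.uint8),0,1); cv2.drawContours(o,cs,-1,(255,0,255),1)
T=eyes.get_image('top'); mt=eyes.camera_model('top'); t=T.copy()
cs,_=cv2.findContours((model(mt,'a',.5666,.0993,np.radians(18.9),.01)>.5).astype(np.uint8),0,1); cv2.drawContours(t,cs,-1,(255,0,255),1)
print(fit([T],[mt],'a',.5666,.0993,np.radians(18.9),.01))
t=cv2.resize(t[80:260,60:300],None,fx=1.6,fy=1.6,interpolation=0); o[:288,-384:]=t[:288,-384:] if 0 else o[:288,-384:]
cv2.imwrite('pics/w3.png',np.hstack([cv2.resize(o,(416,312)),cv2.resize(t,(384,312))])[:,:,::-1])
E
python3 plan.py "425.6 -119.4 50 172.3 0" "425.6 -119.4 26 172.3 0"
```

```text
(np.float64(0.5670354653133886), np.float64(0.1006028069222742), np.float64(0.3420652006075774), np.float64(0.17726452544207869))
t 7.47 at [ 426.1 -117.9   99.9] phi 172.4 w 85.4 F [ 0.7 -0.2 -0.2] tilt 0.01
0 0 -1 25 0 0 0; 0 0.3 -0.5 24.9 0 0 0.1; 0 0 0 24 0 0 0
```

View pics/w3.png

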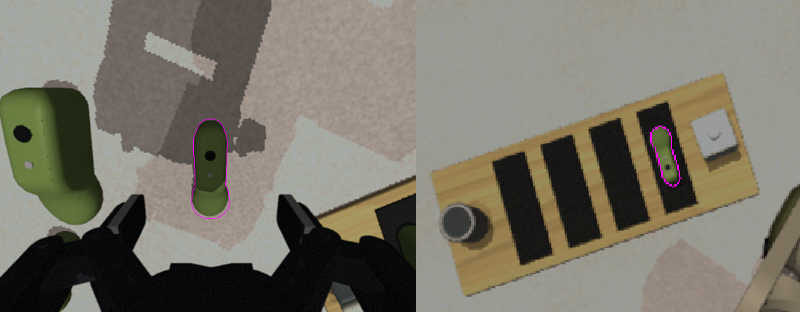

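Last_a stands on strip 1, within about 1.5 mm of the centre. Last_b fits its outline and is centred between the fingers. I'll pick up b now.

{"op": "arm_command", "data": {
  "rows": "0 0 -1 25 0 0 0; 0 0.3 -0.5 24.9 0 0 0.1; 0 0 0 17 0 0 0; 0 0 0 7 0 0 0; 0 0 0 0 0 0 0"
}}

```text
time_s: 7.88
position: [0.425, -0.1195, 0.025]
tool_rot: [[-0.991, 0.135, -0.002], [0.135, 0.991, 0.001], [0.002, 0.001, -1.0]]
ft_force: [0.3, 0.1, -0.5]
grip_width: 0.0854
```

{"op": "arm_command", "data": {
  "rows": "1 0 0 0 0 0 0; 1 0 0 0 0 0 0; 1 0 0 0 0 0 0; 1 0 0 0 0 0 0; 1 0 0 0 0 0 0"
}}

```text
time_s: 8.3
position: [0.4255, -0.1203, 0.0267]
tool_rot: [[-0.991, 0.136, 0.001], [0.136, 0.991, -0.001], [-0.001, -0.0, -1.0]]
ft_force: [0.3, 0.1, 9.4]
grip_width: 0.0289
```

{"op": "arm_command", "data": {
  "rows": "1 0 0 0 0 0 0; 1 0 0 0 0 0 0; 1 0 0 0 0 0 0"
}}

```text
time_s: 8.55
position: [0.4255, -0.1203, 0.0267]
tool_rot: [[-0.991, 0.136, 0.001], [0.136, 0.991, -0.001], [-0.001, -0.0, -1.0]]
ft_force: [-1.0, 1.1, 6.1]
grip_width: 0.0286
```

```bash
python3 plan.py "425.6 -119.4 110 172.3 1" "534.3 167.5 110 198.9 1"
```

```text
t 8.55 at [ 425.5 -120.3   26.7] phi 172.2 w 28.6 F [-1.   1.1  6.1] tilt 0.08
1 0 0 -28 0 0 -0; 1 0 0 -28 0 0 -0; 1 0 0.9 -27.3 0 0 -0.1; 1 -8 33 0 0 0 -3; 1 -9 33 0 0 0 -3
1 -11 32 0 0 0 -3; 1 -13 32 0 0 0 -3; 1 -14 31 0 0 0 -3; 1 -16 30 0 0 0 -3; 1 -18 29 0 0 0 -3
1 -19 28 0 0 0 -3; 1 -20.7 27.4 0 0 0 -2.6
```

{"op": "arm_command", "data": {
  "rows": "1 0 0 -15 0 0 0; 1 0 0 -28 0 0 0; 1 0 0 -28 0 0 0; 1 0 0.9 -13 0 0 -0.1; 1 -8 33 0 0 0 -3"
}}

```text
time_s: 8.97
position: [0.4387, -0.0911, 0.113]
tool_rot: [[-0.996, 0.087, 0.006], [0.087, 0.996, -0.004], [-0.006, -0.004, -1.0]]
ft_force: [2.2, 0.3, -0.5]
grip_width: 0.0283
```

{"op": "arm_command", "data": {
  "rows": "1 -9 33 0 0 0 -3; 1 -11 32 0 0 0 -3; 1 -13 32 0 0 0 -3; 1 -14 31 0 0 0 -3; 1 -16 30 0 0 0 -3"
}}

```text
time_s: 9.38
position: [0.4974, 0.0739, 0.1102]
tool_rot: [[-0.983, -0.181, -0.0], [-0.181, 0.983, -0.0], [0.0, -0.0, -1.0]]
ft_force: [-0.0, -0.7, -1.5]
grip_width: 0.0286
```

{"op": "arm_command", "data": {
  "rows": "1 -18 29 0 0 0 -3; 1 -19 28 0 0 0 -3; 1 -20.7 27.4 0 0 0 -2.6; 1 0 0 0 0 0 0; 1 0 0 0 0 0 0"
}}

```text
time_s: 9.8
position: [0.5339, 0.169, 0.1098]
tool_rot: [[-0.945, -0.326, -0.0], [-0.326, 0.945, -0.0], [0.0, -0.0, -1.0]]
ft_force: [0.1, -0.4, -2.1]
grip_width: 0.0284
```

{"op": "arm_command", "data": {
  "rows": "1 0 0 0 0 0 0; 1 0 0 0 0 0 0; 1 0 0 0 0 0 0"
}}

```text
time_s: 10.05
position: [0.5339, 0.1667, 0.1101]
tool_rot: [[-0.947, -0.322, -0.0], [-0.322, 0.947, -0.0], [0.0, -0.0, -1.0]]
ft_force: [-0.1, -0.5, -1.8]
grip_width: 0.029
```

```bash
python3 plan.py "534.3 167.5 50 198.9 1" "534.3 167.5 37.7 198.9 1"
```

```text
t 10.05 at [533.9 166.7 110.1] phi 198.8 w 29.0 F [-0.1 -0.5 -1.8] tilt 0.02
1 0 0 30 0 0 -0; 1 -0.7 0.7 30.1 0 0 -0.1; 1 0 0 12.3 0 0 0
```

{"op": "arm_command", "data": {
  "rows": "1 0 0 30 0 0 0; 1 -0.7 0.7 30 0 0 -0.1; 1 0 0 8 0 0 0; 1 0 0 4 0 0 0; 1 0 0 0 0 0 0"
}}

```text
time_s: 10.47
position: [0.5346, 0.1681, 0.0383]
tool_rot: [[-0.946, -0.325, -0.0], [-0.325, 0.946, -0.0], [0.0, 0.0, -1.0]]
ft_force: [0.1, 0.5, -0.5]
grip_width: 0.0285
```

{"op": "arm_command", "data": {
  "rows": "1 0 0 0 0 0 0; 1 0 0 0 0 0 0; 1 0 0 0 0 0 0"
}}

```text
time_s: 10.72
position: [0.5351, 0.1686, 0.0392]
tool_rot: [[-0.946, -0.325, 0.002], [-0.325, 0.946, 0.0], [-0.002, -0.001, -1.0]]
ft_force: [0.6, -0.3, -1.1]
grip_width: 0.0283
```

{"op": "arm_command", "data": {
  "rows": "0.5 0 0 0 0 0 0; 0.5 0 0 0 0 0 0; 0.5 0 0 0 0 0 0; 0.5 0 0 0 0 0 0; 0.5 0 0 0 0 0 0"
}}

```text
time_s: 11.13
position: [0.5345, 0.1686, 0.0381]
tool_rot: [[-0.946, -0.326, 0.0], [-0.326, 0.946, 0.0], [-0.0, -0.0, -1.0]]
ft_force: [0.2, -0.3, 0.3]
grip_width: 0.0427
```

```bash
python3 plan.py "534.3 167.5 120 198.9 0.5" "534.7 -319.5 120 148.4 0"
```

```text
t 11.13 at [534.5 168.6  38.1] phi 199.0 w 42.7 F [ 0.2 -0.3  0.3] tilt 0.01
0.5 0 0 -27 0 0 0; 0.5 0 0 -27 0 0 0; 0.5 0.6 -0.9 -27.9 0 0 0.1; 0 11 -33 0 0 0 4; 0 9 -34 0 0 0 4
0 7 -34 0 0 0 4; 0 4 -35 0 0 0 3; 0 2 -35 0 0 0 4; 0 0 -35 0 0 0 3; 0 -2 -35 0 0 0 4
0 -4 -34 0 0 0 3; 0 -6 -34 0 0 0 4; 0 -8 -34 0 0 0 3; 0 -10 -33 0 0 0 4; 0 -13 -32 0 0 0 3
0 -14 -32 0 0 0 4; 0 -16.7 -30.1 0 0 0 3.5
```

{"op": "arm_command", "data": {
  "rows": "0.5 0 0 -27 0 0 0; 0.5 0 0 -27 0 0 0; 0.5 0.6 -0.9 -28 0 0 0; 0 11 -33 0 0 0 4; 0 9 -34 0 0 0 4"
}}

```text
time_s: 11.55
position: [0.5352, 0.0979, 0.1217]
tool_rot: [[-0.982, -0.191, 0.004], [-0.191, 0.982, -0.0], [-0.004, -0.001, -1.0]]
ft_force: [0.3, -1.3, 0.1]
grip_width: 0.0653
```

{"op": "arm_command", "data": {
  "rows": "0 7 -34 0 0 0 4; 0 4 -35 0 0 0 3; 0 2 -35 0 0 0 4; 0 0 -35 0 0 0 3; 0 -2 -35 0 0 0 4"
}}

```text
time_s: 11.97
position: [0.5349, -0.0792, 0.1201]
tool_rot: [[-0.992, 0.125, 0.0], [0.125, 0.992, -0.0], [-0.0, 0.0, -1.0]]
ft_force: [0.4, 0.3, -0.0]
grip_width: 0.0851
```

{"op": "arm_command", "data": {
  "rows": "0 -4 -34 0 0 0 3; 0 -6 -34 0 0 0 4; 0 -8 -34 0 0 0 3; 0 -10 -33 0 0 0 4; 0 -13 -32 0 0 0 3"
}}

```text
time_s: 12.38
position: [0.5347, -0.2519, 0.1201]
tool_rot: [[-0.912, 0.41, -0.0], [0.41, 0.912, 0.0], [0.0, 0.0, -1.0]]
ft_force: [1.0, 0.4, 0.3]
grip_width: 0.0855
```

{"op": "arm_command", "data": {
  "rows": "0 -14 -32 0 0 0 4; 0 -16.7 -30 0 0 0 3.5; 0 0 0 0 0 0 0; 0 0 0 0 0 0 0; 0 0 0 0 0 0 0"
}}

```text
time_s: 12.8
position: [0.5354, -0.3188, 0.1198]
tool_rot: [[-0.853, 0.522, -0.001], [0.522, 0.853, 0.001], [0.001, 0.0, -1.0]]
ft_force: [0.4, 0.7, -0.6]
grip_width: 0.0855
```

{"op": "arm_command", "data": {
  "rows": "0 0 0 0 0 0 0; 0 0 0 0 0 0 0; 0 0 0 0 0 0 0"
}}

```text
time_s: 13.05
position: [0.5358, -0.3184, 0.1202]
tool_rot: [[-0.853, 0.521, -0.0], [0.521, 0.853, 0.0], [0.0, 0.0, -1.0]]
ft_force: [-0.2, 0.4, 0.6]
grip_width: 0.0856
```

```bash
python3 - <<'E'
from h import *
m=eyes.camera_model('wrist'); im=eyes.get_image('wrist'); o=im.copy()
cs,_=cv2.findContours((model(m,'c',.5432,-.3247,-.5508)>.5).astype(np.uint8),0,1); cv2.drawContours(o,cs,-1,(255,0,255),1)
T=eyes.get_image('top'); mt=eyes.camera_model('top'); t=T.copy()
for k,x,y in(('a',.5666,.0993),('b',.5419,.1701)): print(k,np.round(fit([T],[mt],k,x,y,np.radians(18.9),.01),4))
t=cv2.resize(t[80:260,60:300],None,fx=1.6,fy=1.6,interpolation=0)
cv2.imwrite('pics/w4.png',np.hstack([cv2.resize(o,(416,312)),cv2.resize(t,(384,312))])[:,:,::-1])
E
python3 plan.py "534.7 -319.5 60 148.4 0" "534.7 -319.5 30 148.4 0"
```

```text
a [0.5657 0.0997 0.3518 0.1422]
b [0.5429 0.171  0.3136 0.1178]
t 13.15 at [ 535.7 -318.8  120.2] phi 148.6 w 85.5 F [-0.7 -0.5 -0.4] tilt 0.0
0 0 -1 30 0 0 0; 0 0.5 -0.1 30.2 0 0 0.2; 0 0 0 30 0 0 -0
```

View pics/w4.png

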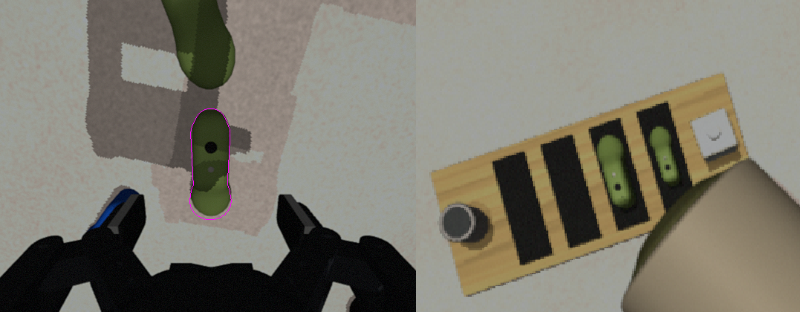

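Lasts a and b both sit within 2 mm of their strip centres. Last c lines up with its outline, and the blue look-alike is beyond the finger.

{"op": "arm_command", "data": {
  "rows": "0.2 0 -1 30 0 0 0; 0.2 0.5 0 30 0 0 0.2; 0.2 0 0 20 0 0 0; 0.2 0 0 10 0 0 0; 0.2 0 0 0 0 0 0"
}}

```text
time_s: 13.57
position: [0.5339, -0.3192, 0.0281]
tool_rot: [[-0.851, 0.525, -0.003], [0.525, 0.851, 0.003], [0.004, 0.001, -1.0]]
ft_force: [0.4, -0.9, 0.4]
grip_width: 0.0681
```

{"op": "arm_command", "data": {
  "rows": "1 0 0 0 0 0 0; 1 0 0 0 0 0 0; 1 0 0 0 0 0 0; 1 0 0 0 0 0 0; 1 0 0 0 0 0 0"
}}

```text
time_s: 13.98
position: [0.5353, -0.3205, 0.0318]
tool_rot: [[-0.851, 0.526, 0.003], [0.525, 0.851, -0.002], [-0.003, -0.0, -1.0]]
ft_force: [0.5, 0.7, 6.8]
grip_width: 0.0338
```

{"op": "arm_command", "data": {
  "rows": "1 0 0 0 0 0 0; 1 0 0 0 0 0 0; 1 0 0 0 0 0 0"
}}

```text
time_s: 14.23
position: [0.5353, -0.3206, 0.0318]
tool_rot: [[-0.851, 0.525, 0.002], [0.525, 0.851, -0.002], [-0.003, -0.0, -1.0]]
ft_force: [0.7, 0.9, 6.5]
grip_width: 0.0341
```

```bash
python3 plan.py "534.7 -319.5 140 148.4 1" "508.1 237.8 140 198.9 1"
```

```text
t 14.23 at [ 535.3 -320.6   31.8] phi 148.3 w 34.1 F [0.7 0.9 6.5] tilt 0.19
1 0 0 -27 0 0 -0; 1 0 0 -27 0 0 -0; 1 1 0 -27 0 0 -0; 1 0.1 0.6 -27.2 0 0 -0.1; 1 20 29 0 0 0 -3
1 18 30 0 0 0 -3; 1 17 31 0 0 0 -3; 1 15 31 0 0 0 -3; 1 13 32 0 0 0 -3; 1 12 33 0 0 0 -3
1 10 33 0 0 0 -3; 1 8 34 0 0 0 -3; 1 6 34 0 0 0 -3; 1 4 35 0 0 0 -3; 1 3 35 0 0 0 -3
1 1 35 0 0 0 -4; 1 -2 35 0 0 0 -3; 1 -4 34 0 0 0 -4; 1 -6 34 0 0 0 -3; 1 -7.4 34.4 0 0 0 -3.5
```

{"op": "arm_command", "data": {
  "rows": "1 0 0 -15 0 0 0; 1 0 0 -30 0 0 0; 1 0.5 0 -35 0 0 0; 1 0 0.6 -28 0 0 0; 1 20 29 0 0 0 -3"
}}

```text
time_s: 14.65
position: [0.5347, -0.2898, 0.1444]
tool_rot: [[-0.875, 0.484, 0.01], [0.484, 0.875, -0.01], [-0.014, -0.004, -1.0]]
ft_force: [0.4, 0.2, -0.8]
grip_width: 0.0341
```

{"op": "arm_command", "data": {
  "rows": "1 18 30 0 0 0 -3; 1 17 31 0 0 0 -3; 1 15 31 0 0 0 -3; 1 13 32 0 0 0 -3; 1 12 33 0 0 0 -3"
}}

```text
time_s: 15.07
position: [0.5238, -0.1084, 0.1385]
tool_rot: [[-0.972, 0.235, 0.001], [0.235, 0.972, -0.0], [-0.001, -0.0, -1.0]]
ft_force: [1.6, 0.2, -1.6]
grip_width: 0.0341
```

{"op": "arm_command", "data": {
  "rows": "1 10 33 0 0 0 -3; 1 8 34 0 0 0 -3; 1 6 34 0 0 0 -3; 1 4 35 0 0 0 -3; 1 3 35 0 0 0 -3"
}}

```text
time_s: 15.48
position: [0.5159, 0.0659, 0.1385]
tool_rot: [[-1.0, -0.025, 0.001], [-0.025, 1.0, -0.0], [-0.001, -0.0, -1.0]]
ft_force: [0.3, -0.2, -2.0]
grip_width: 0.0345
```

{"op": "arm_command", "data": {
  "rows": "1 1 35 0 0 0 -4; 1 -2 35 0 0 0 -3; 1 -4 34 0 0 0 -4; 1 -6 34 0 0 0 -3; 1 -7.4 34 0 0 0 -3.5"
}}

```text
time_s: 15.9
position: [0.5087, 0.2394, 0.1385]
tool_rot: [[-0.946, -0.325, 0.001], [-0.325, 0.946, 0.0], [-0.001, -0.0, -1.0]]
ft_force: [0.2, -0.0, -1.8]
grip_width: 0.0344
```

{"op": "arm_command", "data": {
  "rows": "1 0 0 0 0 0 0; 1 0 0 0 0 0 0; 1 0 0 0 0 0 0; 1 0 0 0 0 0 0; 1 0 0 0 0 0 0"
}}

```text
time_s: 16.32
position: [0.5093, 0.2366, 0.1381]
tool_rot: [[-0.947, -0.32, -0.0], [-0.32, 0.947, -0.0], [0.0, -0.0, -1.0]]
ft_force: [-0.9, 0.5, -0.7]
grip_width: 0.0347
```

```bash
python3 plan.py "508.1 237.8 60 198.9 1" "508.1 237.8 42.5 198.9 1"
```

```text
t 16.32 at [509.3 236.6 138.1] phi 198.7 w 34.7 F [-0.9  0.5 -0.7] tilt 0.01
1 0 1 26 0 0 -0; 1 0 0 26 0 0 -0; 1 0.7 0.5 26.1 0 0 -0.2; 1 0 0 17.5 0 0 -0
```

{"op": "arm_command", "data": {
  "rows": "1 0 1 26 0 0 0; 1 0 0 26 0 0 0; 1 0.7 0.5 26 0 0 -0.2; 1 0 0 12 0 0 0; 1 0 0 5.5 0 0 0"
}}

```text
time_s: 16.73
position: [0.5069, 0.2377, 0.0416]
tool_rot: [[-0.946, -0.324, -0.004], [-0.324, 0.946, -0.001], [0.004, 0.0, -1.0]]
ft_force: [-21.7, -9.7, 58.2]
grip_width: 0.034
```

{"op": "arm_command", "data": {
  "rows": "1 0 0 0 0 0 0; 1 0 0 0 0 0 0; 1 0 0 0 0 0 0; 1 0 0 0 0 0 0"
}}

```text
time_s: 17.07
position: [0.5083, 0.2386, 0.043]
tool_rot: [[-0.946, -0.325, 0.001], [-0.325, 0.946, 0.0], [-0.001, -0.0, -1.0]]
ft_force: [-0.2, 0.3, -1.4]
grip_width: 0.0345
```

{"op": "arm_command", "data": {
  "rows": "0.43 0 0 0 0 0 0; 0.43 0 0 0 0 0 0; 0.43 0 0 0 0 0 0; 0.43 0 0 0 0 0 0; 0.43 0 0 0 0 0 0"
}}

```text
time_s: 17.48
position: [0.508, 0.2389, 0.0426]
tool_rot: [[-0.946, -0.325, 0.0], [-0.325, 0.946, 0.0], [-0.0, -0.0, -1.0]]
ft_force: [-0.2, 0.4, -0.4]
grip_width: 0.0489
```

```bash
python3 plan.py "508.1 237.8 130 198.9 0.43" "391.8 -257.9 130 168.3 0"
```

```text
t 17.48 at [508.  238.9  42.6] phi 199.0 w 48.9 F [-0.2  0.4 -0.4] tilt 0.01
0.43 0 0 -29 0 0 0; 0.43 0 -1 -29 0 0 0; 0.43 0.2 -0.1 -29.4 0 0 0.1; 0 18 -29 0 0 0 2; 0 17 -29 0 0 0 2
0 16 -30 0 0 0 2; 0 15 -30 0 0 0 2; 0 14 -31 0 0 0 2; 0 13 -32 0 0 0 2; 0 12 -32 0 0 0 2
0 10 -32 0 0 0 2; 0 9 -33 0 0 0 2; 0 8 -33 0 0 0 2; 0 7 -33 0 0 0 2; 0 6 -33 0 0 0 2
0 5 -34 0 0 0 2; 0 4 -34 0 0 0 2; 0 2.4 -33.5 0 0 0 2.6
```

The arm overshot on landing and the wrist force briefly hit 58 N, so I'll lower d more slowly. Next I check c and fetch d.

{"op": "arm_command", "data": {
  "rows": "0.43 0 0 -29 0 0 0; 0.43 0 -1 -29 0 0 0; 0.43 0 0 -29.4 0 0 0; 0 18 -29 0 0 0 2; 0 17 -29 0 0 0 2"
}}

```text
time_s: 17.9
position: [0.4934, 0.1721, 0.1315]
tool_rot: [[-0.966, -0.26, 0.004], [-0.26, 0.966, 0.0], [-0.004, -0.001, -1.0]]
ft_force: [-0.0, -0.0, -0.7]
grip_width: 0.0713
```

{"op": "arm_command", "data": {
  "rows": "0 16 -30 0 0 0 2; 0 15 -30 0 0 0 2; 0 14 -31 0 0 0 2; 0 13 -32 0 0 0 2; 0 12 -32 0 0 0 2"
}}

```text
time_s: 18.32
position: [0.453, 0.0049, 0.1301]
tool_rot: [[-0.996, -0.086, 0.0], [-0.086, 0.996, -0.0], [-0.0, -0.0, -1.0]]
ft_force: [0.8, -0.4, -0.4]
grip_width: 0.0855
```

{"op": "arm_command", "data": {
  "rows": "0 10 -32 0 0 0 2; 0 9 -33 0 0 0 2; 0 8 -33 0 0 0 2; 0 7 -33 0 0 0 2; 0 6 -33 0 0 0 2"
}}

```text
time_s: 18.73
position: [0.4158, -0.1601, 0.1301]
tool_rot: [[-0.996, 0.089, 0.0], [0.089, 0.996, -0.0], [-0.0, -0.0, -1.0]]
ft_force: [1.5, 0.1, -0.8]
grip_width: 0.0856
```

{"op": "arm_command", "data": {
  "rows": "0 5 -34 0 0 0 2; 0 4 -34 0 0 0 2; 0 2.4 -33.5 0 0 0 2.6; 0 0 0 0 0 0 0; 0 0 0 0 0 0 0"
}}

```text
time_s: 19.15
position: [0.3924, -0.2591, 0.1298]
tool_rot: [[-0.979, 0.204, 0.0], [0.204, 0.979, 0.0], [0.0, 0.0, -1.0]]
ft_force: [-0.8, 0.8, 0.1]
grip_width: 0.0853
```

{"op": "arm_command", "data": {
  "rows": "0 0 0 0 0 0 0; 0 0 0 0 0 0 0; 0 0 0 0 0 0 0"
}}

```text
time_s: 19.4
position: [0.393, -0.2568, 0.13]
tool_rot: [[-0.98, 0.199, -0.0], [0.199, 0.98, 0.0], [0.0, 0.0, -1.0]]
ft_force: [-0.2, 0.4, -0.0]
grip_width: 0.0851
```

```bash
python3 - <<'E'
from h import *
m=eyes.camera_model('wrist'); im=eyes.get_image('wrist'); o=im.copy()
cs,_=cv2.findContours((model(m,'d',.4036,-.2603,-.2039)>.5).astype(np.uint8),0,1); cv2.drawContours(o,cs,-1,(255,0,255),1)
T=eyes.get_image('top'); mt=eyes.camera_model('top'); t=T.copy()
for k,x,y in(('a',.5666,.0993),('b',.5419,.1701),('c',.5176,.241)): print(k,np.round(fit([T],[mt],k,x,y,np.radians(18.9),.01),4))
t=cv2.resize(t[80:260,60:300],None,fx=1.6,fy=1.6,interpolation=0)
cv2.imwrite('pics/w5.png',np.hstack([cv2.resize(o,(416,312)),cv2.resize(t,(384,312))])[:,:,::-1])
E
python3 plan.py "391.8 -257.9 60 168.3 0" "391.8 -257.9 34 168.3 0"
```

```text
a [0.5659 0.1    0.3394 0.1566]
b [0.5424 0.1713 0.3257 0.1162]
c [0.5162 0.2402 0.3179 0.0992]
t 19.5 at [ 393.1 -257.1  130. ] phi 168.5 w 85.1 F [0.4 0.4 0.5] tilt 0.0
0 1 -1 35 0 0 0; 0 0.1 0 35 0 0 0.2; 0 0 0 26 0 0 -0
```

View pics/w5.png

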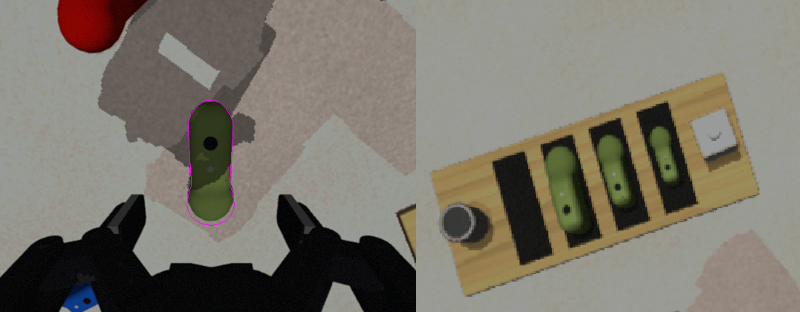

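Last c is on its strip. Last d lines up with its outline, which runs past its toe by about 2 mm. Picking up d.

{"op": "arm_command", "data": {
  "rows": "0 1 -1 35 0 0 0; 0 0 0 35 0 0 0.2; 0 0 0 16 0 0 0; 0 0 0 10 0 0 0; 0 0 0 0 0 0 0"
}}

```text
time_s: 19.92
position: [0.3911, -0.2576, 0.0322]
tool_rot: [[-0.979, 0.204, -0.003], [0.204, 0.979, 0.003], [0.003, 0.002, -1.0]]
ft_force: [0.0, 0.0, -0.4]
grip_width: 0.0852
```

{"op": "arm_command", "data": {
  "rows": "1 0 0 0 0 0 0; 1 0 0 0 0 0 0; 1 0 0 0 0 0 0; 1 0 0 0 0 0 0; 1 0 0 0 0 0 0",
  "squeeze": 50
}}

```text
time_s: 20.33
position: [0.3919, -0.2588, 0.0349]
tool_rot: [[-0.979, 0.204, 0.001], [0.204, 0.979, -0.001], [-0.001, -0.001, -1.0]]
ft_force: [-0.0, 0.5, 6.5]
grip_width: 0.0398
```

{"op": "arm_command", "data": {
  "rows": "1 0 0 0 0 0 0; 1 0 0 0 0 0 0; 1 0 0 0 0 0 0"
}}

```text
time_s: 20.58
position: [0.3919, -0.2588, 0.0349]
tool_rot: [[-0.979, 0.204, 0.001], [0.204, 0.979, -0.001], [-0.001, -0.001, -1.0]]
ft_force: [-0.3, 1.8, 6.3]
grip_width: 0.04
```

```bash
python3 plan.py "391.8 -257.9 150 168.3 1" "482.4 308.2 150 198.9 1"
```

```text
t 20.58 at [ 391.9 -258.8   34.9] phi 168.2 w 40.0 F [-0.3  1.8  6.3] tilt 0.1
1 0 0 -29 0 0 -0; 1 0 0 -29 0 0 -0; 1 0 0 -29 0 0 -0; 1 0.3 0.9 -28.1 0 0 -0.1; 1 2 36 0 0 0 -2
1 0 36 0 0 0 -2; 1 -1 36 0 0 0 -2; 1 -2 36 0 0 0 -2; 1 -3 36 0 0 0 -2; 1 -5 35 0 0 0 -2
1 -6 35 0 0 0 -2; 1 -7 35 0 0 0 -2; 1 -8 35 0 0 0 -2; 1 -10 35 0 0 0 -2; 1 -11 34 0 0 0 -2
1 -12 34 0 0 0 -2; 1 -13 33 0 0 0 -2; 1 -14 33 0 0 0 -2; 1 -15 32 0 0 0 -1; 1 -15.6 32.1 0 0 0 -1.6
```

{"op": "arm_command", "data": {
  "rows": "1 0 0 -15 0 0 0; 1 0 0 -33 0 0 0; 1 0 0 -37 0 0 0; 1 0.3 0.9 -30 0 0 -0.1; 1 2 36 0 0 0 -2"
}}

```text
time_s: 21.0
position: [0.3989, -0.2274, 0.1545]
tool_rot: [[-0.985, 0.173, 0.009], [0.172, 0.985, -0.011], [-0.011, -0.009, -1.0]]
ft_force: [2.1, -1.2, -2.7]
grip_width: 0.0396
```

{"op": "arm_command", "data": {
  "rows": "1 0 36 0 0 0 -2; 1 -1 36 0 0 0 -2; 1 -2 36 0 0 0 -2; 1 -3 36 0 0 0 -2; 1 -5 35 0 0 0 -2"
}}

```text
time_s: 21.42
position: [0.4251, -0.043, 0.1492]
tool_rot: [[-1.0, -0.007, -0.0], [-0.007, 1.0, -0.0], [0.0, -0.0, -1.0]]
ft_force: [-0.1, 0.3, -3.4]
grip_width: 0.0398
```

{"op": "arm_command", "data": {
  "rows": "1 -6 35 0 0 0 -2; 1 -7 35 0 0 0 -2; 1 -8 35 0 0 0 -2; 1 -10 35 0 0 0 -2; 1 -11 34 0 0 0 -2"
}}

```text
time_s: 21.83
position: [0.4541, 0.1339, 0.1491]
tool_rot: [[-0.984, -0.181, -0.0], [-0.181, 0.984, -0.0], [0.0, -0.0, -1.0]]
ft_force: [0.6, -0.3, -3.3]
grip_width: 0.0398
```

{"op": "arm_command", "data": {
  "rows": "1 -12 34 0 0 0 -2; 1 -13 33 0 0 0 -2; 1 -14 33 0 0 0 -2; 1 -15 32 0 0 0 -1; 1 -15.6 32 0 0 0 -1.6"
}}

```text
time_s: 22.25
position: [0.4816, 0.3099, 0.1489]
tool_rot: [[-0.946, -0.325, -0.001], [-0.325, 0.946, -0.0], [0.001, -0.0, -1.0]]
ft_force: [0.8, -1.1, -3.2]
grip_width: 0.0397
```

{"op": "arm_command", "data": {
  "rows": "1 0 0 0 0 0 0; 1 0 0 0 0 0 0; 1 0 0 0 0 0 0; 1 0 0 0 0 0 0; 1 0 0 0 0 0 0"
}}

```text
time_s: 22.67
position: [0.4821, 0.3072, 0.1491]
tool_rot: [[-0.947, -0.322, -0.0], [-0.322, 0.947, -0.0], [0.0, -0.0, -1.0]]
ft_force: [0.4, 0.2, -3.0]
grip_width: 0.0398
```

```bash
python3 plan.py "482.4 308.2 60 198.9 1"
```

```text
t 22.67 at [482.1 307.2 149.1] phi 198.8 w 39.8 F [ 0.4  0.2 -3. ] tilt 0.02
1 0 0 30 0 0 -0; 1 0 0 30 0 0 -0; 1 -0.6 0.9 29.1 0 0 -0.1
```

{"op": "arm_command", "data": {
  "rows": "1 0 0 30 0 0 0; 1 0 0 30 0 0 0; 1 -0.6 0.9 25 0 0 -0.1; 1 0 0 8 0 0 0; 1 0 0 0 0 0 0"
}}

```text
time_s: 23.08
position: [0.4818, 0.3083, 0.0545]
tool_rot: [[-0.946, -0.324, -0.004], [-0.324, 0.946, -0.001], [0.004, -0.0, -1.0]]
ft_force: [-0.1, -0.2, -2.0]
grip_width: 0.0402
```

{"op": "arm_command", "data": {
  "rows": "1 0 0 0 0 0 0; 1 0 0 0 0 0 0; 1 0 0 4 0 0 0; 1 0 0 3 0 0 0; 1 0 0 2 0 0 0"
}}

```text
time_s: 23.5
position: [0.4825, 0.3092, 0.0471]
tool_rot: [[-0.946, -0.326, 0.001], [-0.326, 0.946, 0.0], [-0.001, -0.0, -1.0]]
ft_force: [-0.3, -0.1, -3.2]
grip_width: 0.0398
```

{"op": "arm_command", "data": {
  "rows": "1 0 0 1.2 0 0 0; 1 0 0 0 0 0 0; 1 0 0 0 0 0 0; 1 0 0 0 0 0 0"
}}

```text
time_s: 23.83
position: [0.4825, 0.3092, 0.0458]
tool_rot: [[-0.946, -0.326, 0.0], [-0.326, 0.946, 0.0], [-0.0, -0.0, -1.0]]
ft_force: [0.9, 0.6, -3.3]
grip_width: 0.0394
```

{"op": "arm_command", "data": {
  "rows": "0.36 0 0 0 0 0 0; 0.36 0 0 0 0 0 0; 0.36 0 0 0 0 0 0; 0.36 0 0 0 0 0 0; 0.36 0 0 0 0 0 0"
}}

```text
time_s: 24.25
position: [0.4825, 0.3092, 0.0459]
tool_rot: [[-0.946, -0.325, 0.0], [-0.325, 0.946, 0.0], [-0.0, 0.0, -1.0]]
ft_force: [-0.4, 0.1, 0.7]
grip_width: 0.0546
```

```bash
python3 plan.py "482.4 308.2 150 198.9 0.36" "420 0 220 180 0.36"
```

```text
t 24.25 at [482.5 309.2  45.9] phi 199.0 w 54.6 F [-0.4  0.1  0.7] tilt 0.03
0.36 0 0 -35 0 0 0; 0.36 0 0 -35 0 0 0; 0.36 0.5 -0.9 -34.1 0 0 0.1; 0.36 18 -30 -8 0 0 2; 0.36 17 -31 -8 0 0 2
0.36 15 -31 -8 0 0 2; 0.36 14 -32 -8 0 0 2; 0.36 13 -32 -8 0 0 2; 0.36 12 -33 -7 0 0 2; 0.36 11 -33 -8 0 0 2
0.36 10 -34 -7 0 0 2; 0.36 9 -33.7 -8 0 0 2.9
```

{"op": "arm_command", "data": {
  "rows": "0.36 0 0 -25 0 0 0; 0.36 0 0 -35 0 0 0; 0.36 0 0 -35 0 0 0; 0.36 18 -30 -12 0 0 2; 0.36 17 -31 -10 0 0 2"
}}

```text
time_s: 24.67
position: [0.4683, 0.2406, 0.1647]
tool_rot: [[-0.966, -0.26, 0.004], [-0.26, 0.966, 0.001], [-0.004, -0.0, -1.0]]
ft_force: [1.4, -1.0, -0.1]
grip_width: 0.0546
```

{"op": "arm_command", "data": {
  "rows": "0.36 15 -31 -8 0 0 2; 0.36 14 -32 -8 0 0 2; 0.36 13 -32 -8 0 0 2; 0.36 12 -33 -7 0 0 2; 0.36 11 -33 -8 0 0 2"
}}

```text
time_s: 25.08
position: [0.4341, 0.0683, 0.2022]
tool_rot: [[-0.996, -0.086, 0.0], [-0.086, 0.996, -0.0], [-0.0, -0.0, -1.0]]
ft_force: [0.7, -0.5, 0.5]
grip_width: 0.055
```

{"op": "arm_command", "data": {
  "rows": "0.36 10 -34 -7 0 0 2; 0.36 9 -34 -8 0 0 3; 0.36 8 -34 0 0 0 2; 0.36 7 -34 0 0 0 2; 0.36 0 0 0 0 0 0"
}}

```text
time_s: 25.5
position: [0.4037, -0.0717, 0.217]
tool_rot: [[-0.997, 0.077, 0.001], [0.077, 0.997, -0.002], [-0.001, -0.002, -1.0]]
ft_force: [0.2, 0.7, -0.3]
grip_width: 0.0547
```

{"op": "arm_command", "data": {
  "rows": "0.36 0 0 0 0 0 0; 0.36 0 0 0 0 0 0; 0.36 0 0 0 0 0 0; 0.36 0 0 0 0 0 0; 0.36 0 0 0 0 0 0"
}}

```text
time_s: 25.92
position: [0.4045, -0.0663, 0.2167]
tool_rot: [[-0.998, 0.068, -0.0], [0.068, 0.998, 0.0], [0.0, 0.0, -1.0]]
ft_force: [0.2, 0.7, -0.4]
grip_width: 0.0547
```

```bash
python3 - <<'E'
from h import *
T=eyes.get_image('top'); mt=eyes.camera_model('top'); Sc=eyes.get_image('scene'); ms=eyes.camera_model('scene')
q=np.radians(18.9)
for k,x,y in(('a',.5666,.0993),('b',.5419,.1701),('c',.5176,.241),('d',.4938,.3121)):
  for nm,I,M in(('top',[T],[mt]),('sc',[Sc],[ms])):
    r=fit(I,M,k,x,y,q,.01); print(k,nm,'err mm',round((r[0]-x)*1e3,1),round((r[1]-y)*1e3,1),'deg',round(np.degrees(r[2]-q),1),'res',round(r[3],3))
T0=cv2.imread('pics/top0.png')[:,:,::-1]
for nm,(u,v) in(('pot',(246,157)),('tin',(88,208))):
    f=lambda I:np.float32(cv2.cvtColor(np.ascontiguousarray(I[v-16:v+16,u-16:u+16]),cv2.COLOR_RGB2GRAY)); print(nm,'shift px',cv2.phaseCorrelate(f(T0),f(T)))
cv2.imwrite('pics/end.png',np.hstack([cv2.resize(T[80:260,60:300],(400,300)),cv2.resize(Sc[210:345,230:430],(400,300))])[:,:,::-1])
E
python3 plan.py
```

```text
a top err mm -1.3 0.8 deg -0.5 res 0.32
a sc err mm 7.7 6.9 deg -8.8 res 0.388
b top err mm 2.4 1.2 deg -0.2 res 0.171
b sc err mm 6.9 5.9 deg -2.5 res 0.241
c top err mm -0.1 -0.2 deg -0.5 res 0.126
c sc err mm 7.1 3.9 deg 0.2 res 0.13
d top err mm -0.1 1.3 deg 0.4 res 0.091
d sc err mm 3.2 2.6 deg 1.0 res 0.078
pot shift px ((-0.04237515064480135, -0.06047149134449015), 0.988003947539255)
tin shift px ((0.041340556888604496, -0.0036560990650649217), 0.9935450525954366)
t 26.02 at [404.5 -66.5 216.7] phi 176.1 w 54.8 F [0.1 0.4 0.1] tilt 0.0
```

View pics/end.png

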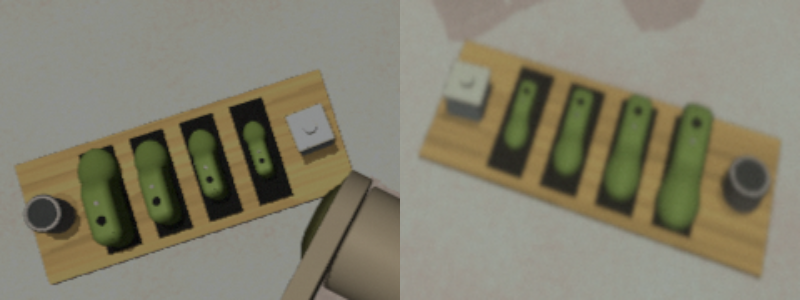

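```bash
python3 -c "
from rig import env; print(env.close_job())"
```

```text
the job is handed in; nothing more can be done
None
```

I placed the four green lasts a, b, c and d upright on strips mark_1 to mark_4, smallest beside the glue pot and largest beside the tin. I released them, moved the arm clear and handed the job in at about 26 s; it reported no verdict.

**Position:** In the last top-camera picture each last is within 3 mm of its strip's centre and within 1° of its direction.

**Pot and tin:** Neither moved, with an image shift below 0.1 pixel for both.

**Disagreement:** The scene-camera fit put a, b and c about 8–10 mm from centre and turned a by about 9°; d was about 4 mm off. For a and b I put this down to shaded green sides merging with the black strips, because their fits were poor (residuals 0.39 and 0.24). For c the fit was decent (0.13), so its 8 mm offset is unexplained. I trusted the top view, which agrees with the measured arm poses at release. Even the scene figures are inside the 15 mm and 15° limits.

**Landing force:** Setting down c gave a brief wrist force of about 62 N, below the 120 N limit. I lowered d more slowly for that reason.

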